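# Set the fence of the mitre board and lay the stock against it

### The arm

A 6-joint arm with a two-finger parallel gripper is mounted at the origin on a cart in front of the work surface, level with it; the furniture and walls round the work are solid. World frame = base frame: x ahead of the robot, y to its left, z up, the work surface at z = 0. Lengths are in m, angles in rad, forces in N, time in s.
With the tool pointing down it reaches from about 0.35 to 0.875 m from the base axis. Payload 15.5 kg.
Tool frame: the origin (TCP) lies midway between the tips of the shut fingers; the grasp point (between the pads) lies 19 mm behind it; z points along the fingers, y is the line along which they close (so a half turn about z gives the same grasp; the last joint's range is limited). The gripper opens to 85 mm and grips with 20 to 120 N. Pads are 22 mm wide; open, the fingers measure 114 mm over their backs; the gripper's body (76 mm by 85 mm) begins 54 mm behind the grasp point. The pads swing forward as they close: fully open they stand 13 mm farther back than shut.
Start: joints at [-1.413, 0.494, 1.345, -0, 1.302, -0.096], TCP at [0.156, -0.605, 0.231] pointing down, gripper open.
Joint ranges: [-2.91, 2.91], [-0.82, 2.16], [0.22, 2.67], [-1.22, 4.37], [0.12, 2.79], [-3.08, 3.08]. Speed limits (rad/s): [1.89, 1.89, 2.57, 3.01, 3.01, 3.01].

### API

Orientations are given as a unit quaternion [x, y, z, w].
In Python, from workcell import telemetry, optics, robot, models gives the robot as it stands.
- The arm moves only by the shell command python3 -m inch 'ROWS'. ROWS is JSON, a list that holds one entry, the list of rows, each a list of 7 numbers: the shift along the tool's x, y, z in mm, then the turn, a rotation vector about the tool's x, y, z in rad, then the opening, from 0 (shut) to 1 (fully open). In form: [[[dx, dy, dz, rx, ry, rz, hand], ...]]. A call has 1 to 20 rows; each row shifts and turns the commanded pose from where the row before left it, along the tool's axes as they then stand; what a row does not reach is not made up. A row lasts 1/10 s, in which the tool goes at most 50 mm and 8.59 degrees, less where a joint would pass 70% of its speed; a pose out of reach is approached as far as the arm can. A call is refused whole if a number of a shift passes 50 or a number of a turn 0.15, either way. A call with a gripper value outside its range is refused whole. The fingers move at their own pace and stop on an object; the grip force is fixed at half the most. Time passes only in rows, so rows that do not move let the fingers close. It gives the time, the measured TCP pose, the force, the opening and the grip force at its end, in the units of the state.
- telemetry.get_state(): the state, without advancing time (a new reading comes with each control period).
- optics.snapshot(name): name is "scene" or "top" or "wrist"; returns the picture (384x512x3 uint8, red, green, blue); there is no depth.
- optics.camera_params(name): a dict with "camera_matrix" (3x3 intrinsics, pixels), "distortion" ([k1, k2, p1, p2, k3] as OpenCV has them; the pictures are not rectified), "rvec" (rotation vector, rad) and "tvec" (3), from world to camera coordinates, as OpenCV has them; the wrist camera has in their place "tool_from_camera" (4x4, takes a point from camera to tool coordinates, whose origin is the TCP and whose axes are the flange's). Camera axes: x right, y down, z forward; pixel columns grow to the right and rows downward; lengths in m; the calibration is good to about 2 mm. A picture is of the moment at which its call begins: read the wrist's pose just before it. camera_params takes no time and is no camera call.
- robot.close_job(): hands the job in; it is judged then, once.
Trained networks look in the newest picture that a camera, given by its name, has taken for a name from the list of things; names that differ only in an ending like _2 or _b are one class to them, and where a whole thing is asked for, a point or a joint stands for the part that bears it (a point fixed in the world has none). Each returns a list of dicts, best first, with "confidence" (0 to 1); they miss things now and then, are a little off and sometimes report something else, mostly with a low value. They report only what shows in the picture. A call takes as long as a camera call.
- models.outline_of(thing, camera): "pixels" (384x512 bool, what is visible of it) and "rect" ([left, top, width, height] in pixels, round what is visible of it).
- models.pinpoint(thing, camera): "location" ([column, row] in pixels: a listed point, or the origin of a listed thing).
The state is a dict: "clock": time; "joint_positions": joint angles; "joint_velocities": joint speeds; "joint_efforts": joint torques, N m; "tcp_pos": TCP position; "tool_rot": TCP orientation; "wrist_force": force on the tool from outside, world axes, zero at the start; "moment": the same for the moment, N m; "finger_gap": finger opening in m; "finger_force": force on a finger pad.
Only numpy, scipy, OpenCV 4.12 (cv2) and the standard library are available. Lean on these libraries where they do the work, as an engineer would, in place of code of your own. Each camera call takes 0.05 s, during which the arm holds its last target. There are 200 camera calls.

### The job

Get the mitre board ready for the next cut: put the oak offcut from the board flat on the bare table, and swing the pivoting fence by gentle pushes, without clamping it in the gripper, until it points squarely at the middle of the round-headed stud. The pine block must lie flat on the board with its long side flush against the fence, about midway along the bar, on the side that faces the square-headed stud. Leave the bottle, jar, spool and tape roll beside the board standing where they are.

Things in the scene. Friction and masses are not known exactly. Their poses are not given: they have to be found in the camera images.
- board: plywood mitre board fixed on the table, 270 (x) x 380 (y) x 18 mm high; origin at the centre of its underside, z up. The fence's pin stands at x = -90, y = 0 mm; a flush track for the studs lies at x = +95 mm along y. The table between the board's near (-x) edge and the robot is bare; a tall fixed hand press stands to the board's right, about x 0.47 to 0.75 m, y -0.02 to 0.11 m in the room
- fence: wooden fence, a straight bar 24 mm wide, 22 mm high, on the board (its top 41 mm above the table), turning on an upright pin near one end. Origin on the pin axis at the bar's underside; x along the bar's middle to the free end, y across, z up. The bar runs from x = -20 to +130 mm, then a pointed nose to 140 mm; side faces at y = +-12 mm. The pin head rises 8 mm above the bar
- fence_tip (a point): point of the fence's nose, 140 mm from the pin, at half the bar's height. The fence swings at most 0.75 rad either way from the board's x axis and stays where it is left: friction holds it with about 0.45 N m (3.6 N at 125 mm from the pin)
- round_stud: fixed metal stud in the board's track with a round head 36 mm in diameter, rising 31 mm above the board; origin on its axis at the board's top. This is the one the fence must point at
- square_stud: fixed metal stud in the same track with a square head 34 x 34 mm, rising 31 mm above the board; origin on its axis at the board's top. One stud stands on each side of the board's middle; which is which varies
- oak_offcut: loose rough dark oak block 42 (x) x 85 (y) x 30 mm high, lying flat on the board on the round stud's side of the fence; origin at the centre of its underside, its long direction is its y axis
- pine_block: loose pale pine block 50 (x) x 110 (y) x 22 mm high, lying flat on the board on the square stud's side of the fence; origin at the centre of its underside, its long direction is its y axis
- glue_bottle: bystander: white glue bottle, 57 mm in diameter, 139 mm high, standing on the table behind the board's far edge; origin at the centre of its underside
- jar_tacks: bystander: glass jar of tacks, 60 mm in diameter, 74 mm high, standing on the table behind the board's far edge; origin at the centre of its underside
- spool_jute: bystander: spool of jute twine, 48 mm in diameter, 50 mm high, standing on the table to the left of the board; origin at the centre of its underside
- masking_tape: bystander: roll of masking tape lying flat on the table to the left of the board, 72 mm in diameter, 22 mm high; origin at the centre of its underside

How it is judged:
At the end, for the whole second after the job is handed in: Fence line within 8 mm of the round stud's axis; pine flat on the board, on the fence's side facing the square stud, parallel within 0.07 rad, gap under 4.5 mm, its middle 30 to 120 mm from the pin; oak flat on the table; both at rest; bystanders upright and moved under 20 mm (y of round_stud in the frame of fence between -0.008 and 0.008 m and ((y of square_stud in the frame of fence above 0.02 m and y of pine_block in the frame of fence between 0.033 and 0.0415 m) or (y of square_stud in the frame of fence below -0.02 m and y of pine_block in the frame of fence between -0.0415 and -0.033 m)) and x of pine_block in the frame of fence between 0.03 and 0.12 m and angle between the y axis of pine_block and the x axis of fence, either way round below 0.07 rad and angle between pine_block's own z axis and vertical below 0.06 rad and z of pine_block in the frame of board between 0.013 and 0.022 m and height (world z) of oak_offcut between -0.006 and 0.006 m and angle between each of oak_offcut, glue_bottle, jar_tacks, spool_jute, masking_tape's own z axis and vertical below 0.1 rad and linear speed of each of pine_block, oak_offcut below 0.01 m/s and distance of each of glue_bottle, jar_tacks, spool_jute, masking_tape from where it was at the start of the episode below 0.02 m); the robot touches nothing.
It fails at once if the fence is clamped or shoved hard (fingers press on it with over 30 N) (contact force between fence and the fingers above 30 N).
It fails at once if the glue bottle is knocked over or pushed away (tilt over 0.5 rad or moved over 30 mm) (angle between glue_bottle's own z axis and vertical above 0.5 rad or distance of glue_bottle from where it was at the start of the episode above 0.03 m).
It fails at once if the jar tacks is knocked over or pushed away (tilt over 0.5 rad or moved over 30 mm) (angle between jar_tacks's own z axis and vertical above 0.5 rad or distance of jar_tacks from where it was at the start of the episode above 0.03 m).
It fails at once if the spool jute is knocked over or pushed away (tilt over 0.5 rad or moved over 30 mm) (angle between spool_jute's own z axis and vertical above 0.5 rad or distance of spool_jute from where it was at the start of the episode above 0.03 m).
It fails at once if the masking tape is knocked over or pushed away (tilt over 0.5 rad or moved over 30 mm) (angle between masking_tape's own z axis and vertical above 0.5 rad or distance of masking_tape from where it was at the start of the episode above 0.03 m).
It also fails if it takes over 72 s, if anything falls off the work surface, if the arm or the gripper's body presses on something with over 40 N, if the wrist force passes 120 N, or if a joint passes its speed limit or range.

## Working session

There is one attempt and no reset: what is moved stays moved. The work goes in short steps, Python scripts to look and compute and a shell command to move; the robot and the scene stay as the last step left them, time stands still between calls to the robot, and variables do not carry over. Pictures are saved under pics/ and viewed, at most 10 in all, crops included, and the job is handed in when it is done.

```bash
ls; mkdir -p pics; cat > h.py <<'E'
import numpy as np, cv2
from scipy.spatial.transform import Rotation as R
from workcell import telemetry, optics, robot, models
def cam(name, st=None):
    p=optics.camera_params(name); K=np.array(p["camera_matrix"]); d=np.array(p["distortion"])
    if "rvec" in p:
        Rm=cv2.Rodrigues(np.array(p["rvec"],float))[0]; t=np.array(p["tvec"],float).ravel()
    else:
        T=np.array(p["tool_from_camera"]); W=np.eye(4); W[:3,:3]=R.from_quat(st["tool_rot"]).as_matrix(); W[:3,3]=st["tcp_pos"]
        M=np.linalg.inv(W@T); Rm,t=M[:3,:3],M[:3,3]
    return K,d,Rm,t
def px2w(px,z,c):
    K,d,Rm,t=c
    u=cv2.undistortPoints(np.array(px,float).reshape(-1,1,2),K,d).reshape(-1,2)
    r=np.c_[u,np.ones(len(u))]@Rm; o=-Rm.T@t
    return o+r*((z-o[2])/r[:,2])[:,None]
def w2px(P,c):
    return cv2.projectPoints(np.array(P,float).reshape(-1,1,3),cv2.Rodrigues(c[2])[0],c[3],c[0],c[1])[0].reshape(-1,2)
def snap(name,fn=None):
    st=telemetry.get_state(); im=optics.snapshot(name)
    if fn: cv2.imwrite("pics/"+fn,im[:,:,::-1])
    return im,cam(name,st),st
E
python3 - <<'E'
from h import *
for n in ["top","scene"]:
    im,c,st=snap(n,n+"0.png")
    print(n,"campos",(-c[2].T@c[3]).round(3))
    for th,z in [("board",0),("fence",.019),("fence_tip",.03),("round_stud",.018),("square_stud",.018),("oak_offcut",.018),("pine_block",.018),("glue_bottle",0),("jar_tacks",0),("spool_jute",0),("masking_tape",0)]:
        for r in models.pinpoint(th,n)[:2]: print(th,round(r["confidence"],2),np.round(r["location"]),px2w([r["location"]],z,c).round(4)[0])
print(st)
E
```

```text
pics
top campos [0.403 0.361 1.175]
board 0.91 [278. 213.] [0.527 0.319 0.   ]
fence 0.67 [277. 247.] [0.4439 0.3211 0.019 ]
fence_tip 0.82 [278. 186.] [0.5876 0.3215 0.03  ]
round_stud 0.69 [235. 171.] [0.6248 0.4252 0.018 ]
square_stud 0.66 [328. 175.] [0.621  0.2033 0.018 ]
oak_offcut 0.93 [226. 209.] [0.5307 0.4446 0.018 ]
pine_block 0.64 [278. 214.] [0.523  0.3198 0.018 ]
glue_bottle 0.75 [321. 140.] [0.7119 0.2184 0.    ]
glue_bottle 0.29 [174. 249.] [0.4334 0.5667 0.    ]
jar_tacks 0.83 [275. 138.] [0.7129 0.3305 0.    ]
spool_jute 0.6 [181. 183.] [0.5951 0.5567 0.    ]
masking_tape 0.7 [175. 246.] [0.4404 0.5651 0.    ]
masking_tape 0.53 [319. 238.] [0.4694 0.2205 0.    ]
scene campos [0.103 0.721 0.668]
board 0.66 [278. 197.] [0.5313 0.317  0.    ]
fence 0.94 [306. 218.] [0.4395 0.3225 0.019 ]
fence_tip 0.74 [262. 174.] [0.586  0.3204 0.03  ]
round_stud 0.55 [209. 187.] [0.637  0.4293 0.018 ]
square_stud 0.56 [291. 151.] [0.6113 0.2085 0.018 ]
oak_offcut 0.9 [232. 220.] [0.5303 0.4421 0.018 ]
pine_block 0.92 [327. 184.] [0.4808 0.219  0.018 ]
glue_bottle 0.66 [260. 140.] [0.
[... 321 characters left out ...]
1349804e+00,  4.93576385e-01,  1.34549454e+00,  4.94706209e-05,
        1.30248346e+00, -9.55051359e-02]), 'joint_velocities': array([ 1.72939182e-03, -1.14690772e-03,  1.78553566e-03,  1.44282458e-03,
       -9.70498949e-04, -6.18015268e-05]), 'joint_efforts': array([-2.20220820e-03, -8.81677651e+01, -3.84157848e+01, -3.63461477e-04,
        1.07389566e-03, -5.17618298e-05]), 'tcp_pos': array([ 0.15634195, -0.60514214,  0.23129351]), 'tool_rot': array([9.92022761e-01, 1.26058881e-01, 2.44302040e-05, 1.83916730e-05]), 'wrist_force': array([-0.8035862 ,  0.24665285,  0.1019434 ]), 'moment': array([ 0.0161205 , -0.0078182 , -0.00501029]), 'finger_force': 0.0, 'finger_gap': 0.08526706590825264}
```

```bash
python3 -c "
import cv2
a=cv2.imread('pics/top0.png')[120:270,150:360];cv2.imwrite('pics/c0.png',cv2.resize(a,None,fx=3.8,fy=3.8,interpolation=2))"
```

```text
(no output)
```

View pics/c0.png

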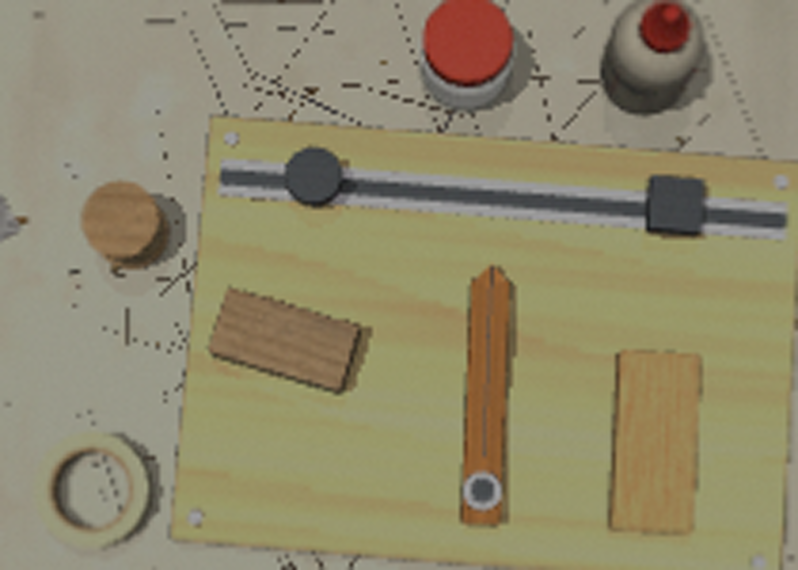

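View pics/scene0.png

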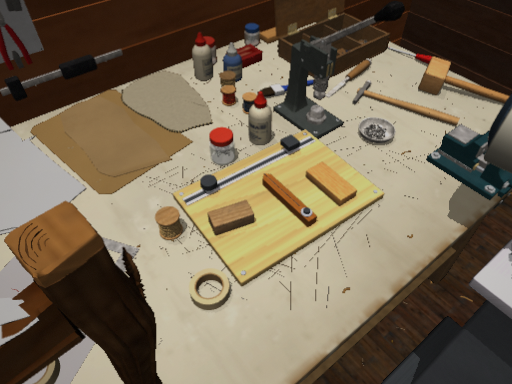

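```bash
python3 - <<'E'
from h import *
c=cam("top")
f=lambda L,z: px2w([(150+u/3.8,120+v/3.8) for u,v in L],z,c)[:,:2]
def rep(n,P):
    m=P.mean(0); e=np.diff(np.r_[P,P[:1]],axis=0)
    print(n,m.round(4),np.linalg.norm(e,axis=1).round(3),np.degrees(np.arctan2(e[:,1],e[:,0])).round(1))
rep("oak",f([(228,288),(362,325),(342,390),(210,352)],.048))
rep("pine",f([(615,350),(700,352),(692,532),(610,530)],.040))
print(f([(210,115),(172,538),(780,570)],.018).round(3))
print("studs",f([(314,176),(676,205)],.049).round(4))
print("pin",f([(482,490)],.049),"tip",f([(492,267)],.041),"tail",f([(462,524),(505,524)],.041))
for t in ["oak_offcut","pine_block"]:
    r=models.outline_of(t,"top")[0]; print(r["rect"],r["confidence"])
E
```

```text
oak [0.5278 0.4438] [0.085 0.042 0.084 0.041] [-103.9  164.8   75.6  -13.3]
pine [0.4724 0.2172] [0.052 0.11  0.05  0.11 ] [-89.8 178.1  90.   -0.7]
[[0.673 0.499]
 [0.405 0.512]
 [0.396 0.135]]
studs [[0.629  0.4298]
 [0.617  0.2066]]
pin [[0.43927615 0.3219275 ]] tip [[0.57648603 0.31868658]] tail [[0.41865563 0.3332687 ]
 [0.4193624  0.3072301 ]]
[203.8, 199.6, 41.6, 24.6] 0.58
[308.1, 212.5, 27.6, 47.4] 0.73
```

```bash
python3 -m inch '[[[24,-32,0,0,0,0,1],[24,-32,0,0,0,0,1],[24,-32,0,0,0,0,1],[24,-32,0,0,0,0,1],[24,-32,0,0,0,0,1],[24,-32,0,0,0,0,1],[24,-32,0,0,0,0,1],[24,-32,0,0,0,0,1],[24,-32,0,0,0,0,1],[24,-32,0,0,0,0,1],[24,-32,0,0,0,0,1],[24,-32,0,0,0,0,1],[24,-32,0,0,0,0,1],[24,-32,0,0,0,0,1],[24,-32,0,0,0,0,1]]]'
```

```text
clock: 2.8
tcp_pos: [0.3853, -0.0488, 0.2315]
tool_rot: [0.992, 0.126, 0.0, 0.0]
wrist_force: [0.5, -0.9, 0.3]
finger_gap: 0.0851
finger_force: 0.0
```

```bash
python3 -m inch '[[[8,-32,0,0,0,0,1],[8,-32,0,0,0,0,1],[8,-32,0,0,0,0,1],[8,-32,0,0,0,0,1],[8,-32,0,0,0,0,1],[8,-32,0,0,0,0,1],[8,-32,0,0,0,0,1],[8,-32,0,0,0,0,1],[8,-32,0,0,0,0,1],[8,-32,0,0,0,0,1],[0,0,0,0,0,-0.134,1],[0,0,0,0,0,-0.134,1],[0,0,0,0,0,-0.134,1],[0,0,0,0,0,-0.134,1],[0,0,0,0,0,-0.134,1],[0,0,0,0,0,-0.134,1],[0,0,0,0,0,-0.134,1],[0,0,0,0,0,-0.134,1]]]'
cat >> h.py <<'E'
def to(x,y,z=None,ang=None):
    "tool-frame mm needed to reach world x,y (at present yaw); print yaw"
    st=telemetry.get_state(); M=R.from_quat(st["tool_rot"]).as_matrix(); p=st["tcp_pos"]
    d=M.T@(np.array([x,y,p[2] if z is None else z])-p)
    yaw=np.arctan2(M[1,0],M[0,0]); print("tcp",p.round(4),"yaw deg",np.degrees(yaw).round(2),"move mm",(d*1000).round(1), "rz", None if ang is None else (yaw-np.radians(ang)).round(3))
E
python3 -c "
from h import *
to(.528,.444,.12,76)
print(optics.camera_params('wrist')['tool_from_camera'])"
```

```text
clock: 4.6
tcp_pos: [0.3823, 0.2795, 0.2314]
tool_rot: [0.787, 0.617, 0.0, 0.0]
wrist_force: [0.4, 0.4, 0.2]
finger_gap: 0.0852
finger_force: 0.0
tcp [0.3823 0.2795 0.2314] yaw deg 76.22 move mm [194.4 102.3 111.4] rz 0.004
[[-1.25399349e-03 -9.46995210e-01 -3.21245234e-01  8.28752938e-02]
 [ 9.99999076e-01 -1.35609459e-03  9.40799872e-05  1.19523173e-04]
 [-5.24732220e-04 -3.21244819e-01  9.46996035e-01 -1.42584866e-01]
 [ 0.00000000e+00  0.00000000e+00  0.00000000e+00  1.00000000e+00]]
```

```bash
python3 -m inch '[[[32.4,17,12,0,0,0,1],[32.4,17,12,0,0,0,1],[32.4,17,12,0,0,0,1],[32.4,17,12,0,0,0,1],[32.4,17,12,0,0,0,1],[32.4,17,12,0,0,0,1],[0,0,0,0,0,0,1]]]'
python3 - <<'E'
from h import *
im,c,st=snap("wrist","w1.png")
r=models.outline_of("oak_offcut","wrist")[0]; m=r["pixels"].astype(np.uint8)
print(r["confidence"],r["rect"])
b=cv2.boxPoints(cv2.minAreaRect(cv2.findNonZero(m))); P=px2w(b,.04,c)[:,:2]
e=np.diff(np.r_[P,P[:1]],axis=0);print(P.mean(0),np.linalg.norm(e,axis=1),np.degrees(np.arctan2(e[:,1],e[:,0])))
for x in models.pinpoint("oak_offcut","wrist")[:1]: print(x, px2w([x["location"]],.018,c))
to(.528,.444,.022,76)
E
```

```text
clock: 5.3
tcp_pos: [0.5302, 0.4455, 0.1569]
tool_rot: [0.788, 0.615, -0.0, -0.0]
wrist_force: [-0.8, -0.5, -0.3]
finger_gap: 0.0856
finger_force: 0.0
0.72 [222.8, 127.3, 60.1, 108.4]
[0.53070587 0.4461556 ] [0.04297059 0.09243954 0.04787514 0.09243584] [ -14.13118223 -102.59701213  165.86581549   74.36263734]
{'location': [246.6, 178.5], 'confidence': 0.69} [[0.52699843 0.44555541 0.018     ]]
tcp [0.5281 0.4429 0.1591] yaw deg 75.91 move mm [  1.2  -0.3 137.1] rz -0.002
```

View pics/w1.png

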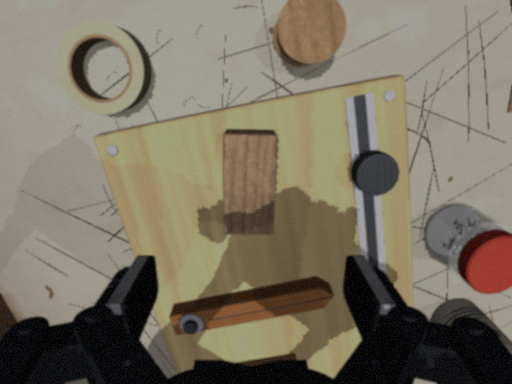

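```bash
python3 -m inch '[[[1.5,0,32,0,0,0,1],[0,0,32,0,0,0,1],[0,0,32,0,0,0,1],[0,0,25,0,0,0,1],[0,0,13,0,0,0,1],[0,0,2,0,0,0,1],[0,0,0,0,0,0,0],[0,0,0,0,0,0,0],[0,0,0,0,0,0,0],[0,0,0,0,0,0,0],[0,0,0,0,0,0,0],[0,0,0,0,0,0,0]]]'
```

```text
clock: 6.65
tcp_pos: [0.5295, 0.4451, 0.0248]
tool_rot: [0.789, 0.615, 0.001, 0.0]
wrist_force: [-0.8, -1.8, 10.0]
finger_gap: 0.0409
finger_force: 61.4
```

```bash
python3 -m inch '[[[0,0,-20,0,0,0,0],[0,0,-30,0,0,0,0],[0,0,-30,0,0,0,0],[-11.7,-32.3,0,0,0,0,0],[-11.7,-32.3,0,0,0,0,0],[-11.7,-32.3,0,0,0,0,0],[-11.7,-32.3,0,0,0,0,0],[-11.7,-32.3,0,0,0,0,0],[-11.7,-32.3,0,0,0,0,0],[-11.7,-32.3,0,0,0,0,0],[0,0,0,0,0,0,0],[0,0,30,0,0,0,0],[0,0,30,0,0,0,0],[0,0,20,0,0,0,0],[0,0,10,0,0,0,0],[0,0,0,0,0,0,0]]]'
```

```text
clock: 8.25
tcp_pos: [0.2897, 0.4201, 0.0127]
tool_rot: [0.789, 0.615, -0.001, 0.0]
wrist_force: [0.4, -0.3, -0.6]
finger_gap: 0.0408
finger_force: 61.0
```

```bash
python3 -m inch '[[[0,0,4,0,0,0,0],[0,0,2,0,0,0,0],[0,0,0,0,0,0,0]]]'
```

```text
clock: 8.55
tcp_pos: [0.2899, 0.4205, 0.0077]
tool_rot: [0.789, 0.615, 0.0, -0.0]
wrist_force: [0.7, 0.2, -1.2]
finger_gap: 0.0411
finger_force: 61.0
```

```bash
python3 -m inch '[[[0,0,0.5,0,0,0,0.8],[0,0,0,0,0,0,0.8],[0,0,0,0,0,0,0.8],[0,0,0,0,0,0,0.8],[0,0,-20,0,0,0,0.8],[0,0,-40,0,0,0,0.8],[0,0,-40,0,0,0,0],[0,0,-30,0,0,0.135,0],[0,0,0,0,0,0.135,0],[0,0,0,0,0,0.135,0],[0,0,0,0,0,0.135,0],[0,0,0,0,0,0.135,0],[0,0,0,0,0,0.135,0]]]'
python3 -m inch '[[[18.2,32.2,0,0,0,0,0],[18.2,32.2,0,0,0,0,0],[18.2,32.2,0,0,0,0,0],[18.2,32.2,0,0,0,0,0],[18.2,32.2,0,0,0,0,0],[18.2,32.2,0,0,0,0,0],[18.2,32.2,0,0,0,0,0],[18.2,32.2,0,0,0,0,0],[0,0,0,0,0,0,0]]]'
python3 - <<'E'
from h import *
im,c,st=snap("top","top1.png")
for t,z in [("oak_offcut",0),("fence_tip",.03),("fence",.019)]:
    for x in models.pinpoint(t,"top")[:1]: print(t,x["confidence"], px2w([x["location"]],z,c).round(4))
to(.545,.268,.027,29.6)
E
```

```text
clock: 9.85
tcp_pos: [0.2896, 0.4202, 0.1369]
tool_rot: [0.968, 0.252, -0.0, -0.0]
wrist_force: [-0.1, -0.8, 0.3]
finger_gap: -0.0002
finger_force: 0.0
clock: 10.75
tcp_pos: [0.5469, 0.2655, 0.1368]
tool_rot: [0.967, 0.253, 0.001, 0.0]
wrist_force: [-0.7, 1.9, -0.1]
finger_gap: 0.0002
finger_force: 0.0
oak_offcut 0.83 [[0.292  0.4311 0.    ]]
fence_tip 0.75 [[0.5815 0.3171 0.03  ]]
fence 0.64 [[0.4385 0.3285 0.019 ]]
tcp [0.5424 0.268  0.1366] yaw deg 29.51 move mm [  2.4   1.3 109.6] rz -0.001
```

```bash
python3 -m inch '[[[2,1,40,0,0,0,0],[0,0,40,0,0,0,0],[0,0,20,0,0,0,0],[0,0,9,0,0,0,0],[0,0,0,0,0,0,0],[3,-5,0,0,0,0,0],[3,-5,0,0,0,0,0],[2.5,-4.3,0,0,0,0,0],[2.5,-4.3,0,0,0,0,0],[2.5,-4.3,0,0,0,0,0],[2.5,-4.3,0,0,0,0,0],[2.5,-4.3,0,0,0,0,0],[2.5,-4.3,0,0,0,0,0],[2.5,-4.3,0,0,0,0,0],[2.5,-4.3,0,0,0,0,0],[2.5,-4.3,0,0,0,0,0],[2.5,-4.3,0,0,0,0,0]]]'
cat >> h.py <<'E'
PIN=np.array([.4393,.3219]); STUD=np.array([.629,.4298])
def fence(n="top"):
    im,c,st=snap(n); r=models.pinpoint("fence_tip",n)
    for x in r[:1]:
        p=px2w([x["location"]],.03,c)[0,:2]; d=p-PIN; print(n,"tip",p.round(4),"len",np.linalg.norm(d).round(4),"ang",np.degrees(np.arctan2(d[1],d[0])).round(2))
    r=models.outline_of("fence",n)[:1]
    for x in r:
        P=px2w(np.argwhere(x["pixels"])[:,::-1],.041,c)[:,:2]; m=P.mean(0); v=np.linalg.svd(P-m,full_matrices=False)[2][0]; v*=np.sign(v[0]); print(" mask axis ang",np.degrees(np.arctan2(v[1],v[0])).round(2),m.round(4),len(P))
E
python3 - <<'E'
from h import *
fence(); fence("scene"); to(.544,.3487)
d=STUD-PIN;print(np.degrees(np.arctan2(d[1],d[0])))
E
```

```text
clock: 12.65
tcp_pos: [0.5459, 0.3292, 0.0277]
tool_rot: [0.967, 0.255, -0.001, 0.0]
wrist_force: [-2.9, -5.4, 2.9]
finger_gap: -0.0003
finger_force: 2.3
 mask axis ang -0.32 [0.7128 0.3386] 663
scene tip [0.575  0.3738] len 0.1453 ang 20.92
 mask axis ang 17.09 [0.4867 0.347 ] 1062
tcp [0.5464 0.3293 0.0278] yaw deg 29.49 move mm [  7.5 -18.    0. ] rz None
29.630908597996147
```

```bash
python3 -m inch '[[[1.9,-4.4,0,0,0,0,0],[1.9,-4.4,0,0,0,0,0],[1.9,-4.4,0,0,0,0,0],[1.9,-4.4,0,0,0,0,0],[0,0,0,0,0,0,0],[-5,10,0,0,0,0,0],[-10,20,-10,0,0,0,0],[0,0,-45,0,0,0,0],[0,0,-45,0,0,0,0],[-22,35,-30,0,0,0,1],[-22,35,0,0,0,0.1,1],[-22,0,0,0,0,0.14,1],[-20,0,0,0,0,0.14,1],[0,0,0,0,0,0.14,1],[0,0,0,0,0,0,1]]]'
python3 - <<'E'
from h import *
fence(); fence("scene"); 
im,c,st=snap("wrist","w2.png");im,c,st=snap("top","top2.png"); 
a=im[150:290,190:370];cv2.imwrite('pics/c2.png',cv2.resize(a[:,:,::-1],None,fx=4,fy=4,interpolation=2))
to(.472,.217,.022,0)
E
```

```text
clock: 14.45
tcp_pos: [0.5027, 0.2181, 0.1574]
tool_rot: [1.0, -0.004, 0.0, -0.0]
wrist_force: [0.6, 0.5, -0.0]
finger_gap: 0.0846
finger_force: 0.0
top tip [0.5684 0.391 ] len 0.1464 ang 28.14
 mask axis ang 27.71 [0.4885 0.3481] 665
scene tip [0.5684 0.3947] len 0.1482 ang 29.42
 mask axis ang 27.12 [0.4823 0.3553] 1106
tcp [0.5029 0.2189 0.1571] yaw deg -0.22 move mm [-30.9   2.  135.1] rz -0.004
```

View pics/c2.png

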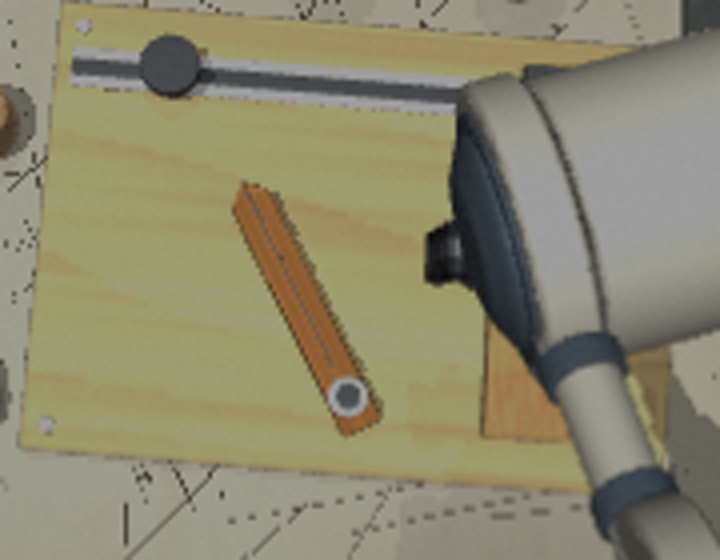

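View pics/w2.png

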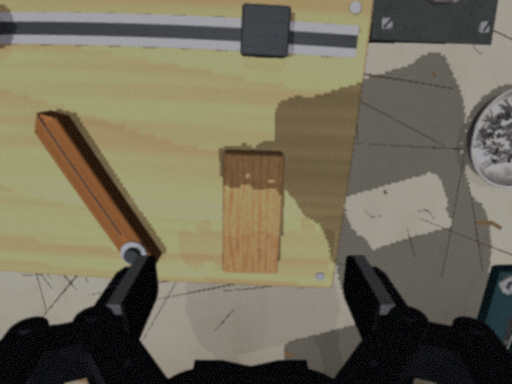

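```bash
python3 - <<'E'
from h import *
c=cam("top"); f=lambda u,v,z: px2w([(190+u/4,150+v/4)],z,c)[0,:2]
pin,tip,st=f(347,397,.049),f(245,183,.041),f(170,65,.049)
a=lambda d:np.degrees(np.arctan2(d[1],d[0])).round(2)
print(pin,tip,st,a(tip-pin),a(st-pin),np.linalg.norm(tip-pin))
# centre groove line in crop
print("groove",a(f(278,250,.041)-f(332,362,.041)), "edges", a(f(233,212,.041)-f(340,433,.041)))
s=telemetry.get_state(); w=cam("wrist",s)
P=px2w([(222,158),(284,155),(279,272),(222,272)],.040,w)[:,:2]; e=np.diff(np.r_[P,P[:1]],axis=0)
print(P.mean(0),np.linalg.norm(e,axis=1),[a(x) for x in e])
E
```

```text
[0.43857927 0.3221218 ] [0.56170649 0.38432153] [0.6291005  0.43013018] 26.8 29.55 0.13794607565610914
groove 27.2 edges 27.37
[0.47379271 0.21799255] [0.04983418 0.1082798  0.05186355 0.10586071] [np.float64(-87.45), np.float64(179.23), np.float64(89.72), np.float64(-1.91)]
```

```bash
python3 -m inch '[[[-15,1,30,0,0,0,1],[-15,0,30,0,0,0,1],[0,0,30,0,0,0,1],[0,0,28,0,0,0,1],[0,0,13,0,0,0,1],[0,0,1.5,0,0,0,1],[0,0,0,0,0,0,0],[0,0,0,0,0,0,0],[0,0,0,0,0,0,0],[0,0,0,0,0,0,0],[0,0,0,0,0,0,0],[0,0,-10,0,0,0,0],[0,0,-20,0,0,0,0],[0,0,0,0,0,0,0]]]'; python3 -c "
from h import *
to(.55,.32,None,29.5)"
```

```text
clock: 16.25
tcp_pos: [0.4741, 0.2184, 0.0573]
tool_rot: [1.0, -0.003, 0.002, -0.001]
wrist_force: [-0.7, -0.1, -0.3]
finger_gap: 0.0484
finger_force: 62.8
tcp [0.4741 0.2184 0.0573] yaw deg -0.29 move mm [  75.4 -102.     0.4] rz -0.52
```

```bash
python3 -m inch '[[[14,-17,0,0,0,0,0],[14,-17,0,0,0,0,0],[14,-17,0,0,0,0,0],[14,-17,0,0,0,0,0],[14,-17,0,0,0,0,0],[0,0,0,0,0,-0.121,0],[0,0,0,0,0,-0.121,0],[0,0,0,0,0,-0.121,0],[0,0,0,0,0,-0.121,0],[0,0,0,0,0,0,0],[0,0,15,0,0,0,0],[0,0,9,0,0,0,0],[0,0,3,0,0,0,0],[0,0,0,0,0,0,0]]]'; python3 -c "
from h import *
to(.5444,.3032,.0275,27.5)"
```

```text
clock: 17.65
tcp_pos: [0.5427, 0.3023, 0.0267]
tool_rot: [0.972, 0.236, -0.001, 0.0]
wrist_force: [0.6, 0.2, 0.0]
finger_gap: 0.0483
finger_force: 62.8
tcp [0.5427 0.3023 0.0267] yaw deg 27.35 move mm [ 1.9  0.  -0.8] rz -0.003
```

```bash
python3 -m inch '[[[0,0,1,0,0,0,0],[0,0,1,0,0,0,0],[0,0,0,0,0,0,0]]]'
```

```text
clock: 17.95
tcp_pos: [0.5432, 0.3026, 0.0261]
tool_rot: [0.972, 0.237, 0.0, -0.0]
wrist_force: [-3.1, -2.6, 10.5]
finger_gap: 0.0482
finger_force: 64.0
```

```bash
python3 -m inch '[[[0,0,0,0,0,0,0.75],[0,0,0,0,0,0,0.75],[0,0,0,0,0,0,0.75],[0,0,-15,0,0,0,0.75],[0,0,-35,0,0,0,0.75],[0,0,-40,0,0,0,0],[0,30,-20,0,0,0,0],[0,28,0,0,0,0,0],[0,0,0,0,0,0,0],[0,0,0,0,0,0,0]]]'; python3 - <<'E'
from h import *
im,c,st=snap("wrist","w3.png")
to(.5432,.3026,.026)
fence("scene")
E
```

```text
clock: 18.95
tcp_pos: [0.5701, 0.2508, 0.1364]
tool_rot: [0.972, 0.236, 0.0, -0.0]
wrist_force: [0.1, 0.8, -0.1]
finger_gap: 0.0001
finger_force: 0.0
tcp [0.5697 0.2513 0.1361] yaw deg 27.41 move mm [ 1.000e-01 -5.770e+01  1.101e+02] rz None
scene tip [0.5647 0.3873] len 0.1415 ang 27.55
 mask axis ang 27.56 [0.4831 0.3552] 1125
```

View pics/w3.png

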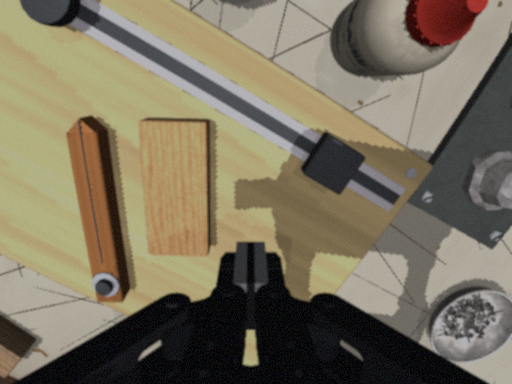

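```bash
python3 -m inch '[[[0,0,40,0,0,0,0],[0,0,40,0,0,0,0],[0,0,20,0,0,0,0],[0,0,8,0,0,-0.02,0],[0,-8,0,0,0,0,0],[0,-6,0,0,0,0,0],[0,-4,0,0,0,0,0],[0,-4,0,0,0,0,0],[0,-4,0,0,0,0,0],[0,-4,0,0,0,0,0],[0,-4,0,0,0,0,0],[0,-4,0,0,0,0,0],[0,-3,0,0,0,0,0],[0,-3,0,0,0,0,0],[0,0,0,0,0,0,0]]]'; python3 - <<'E'
from h import *
im,c,st=snap("wrist","w4.png")
to(.5432,.3026,.026); print(st["wrist_force"])
fence("scene")
E
```

```text
clock: 20.65
tcp_pos: [0.5496, 0.2901, 0.0286]
tool_rot: [0.969, 0.247, 0.001, 0.0]
wrist_force: [1.5, -2.4, 6.5]
finger_gap: 0.0
finger_force: 2.5
tcp [0.5496 0.29   0.0285] yaw deg 28.58 move mm [  0.4 -14.1   2.5] rz None
[ 1.51211388 -2.40487301  6.52431798]
scene tip [0.5566 0.3953] len 0.1384 ang 32.05
 mask axis ang 26.97 [0.4828 0.3561] 1127
```

View pics/w4.png

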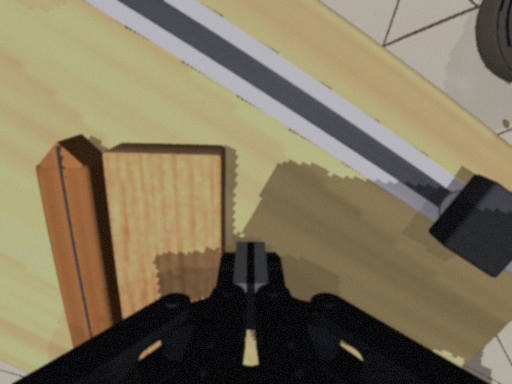

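```bash
python3 -m inch '[[[0,-2.5,0,0,0,-0.008,0],[0,-2,0,0,0,-0.008,0],[0,-2,0,0,0,0,0],[0,-1.5,0,0,0,0,0],[0,0,0,0,0,0,0],[0,0,0,0,0,0,0]]]'; python3 - <<'E'
from h import *
im,c,st=snap("wrist","w5.png")
to(.5432,.3026,.026); print(st["wrist_force"])
fence("scene")
n=np.array([-np.sin(np.radians(29.55)),np.cos(np.radians(29.55))]); print("lat",(st["tcp_pos"][:2]-PIN)@n)
E
```

```text
clock: 21.45
tcp_pos: [0.5467, 0.2969, 0.0281]
tool_rot: [0.967, 0.255, 0.002, 0.0]
wrist_force: [9.4, -5.2, -0.5]
finger_gap: 0.0001
finger_force: 4.1
tcp [0.5467 0.2969 0.0281] yaw deg 29.51 move mm [-0.2 -6.7  2. ] rz None
[ 9.38828684 -5.22948374 -0.50765222]
scene tip [0.5589 0.3978] len 0.1417 ang 32.4
 mask axis ang 28.75 [0.4832 0.3568] 1132
lat -0.0747037492258473
```

View pics/w5.png

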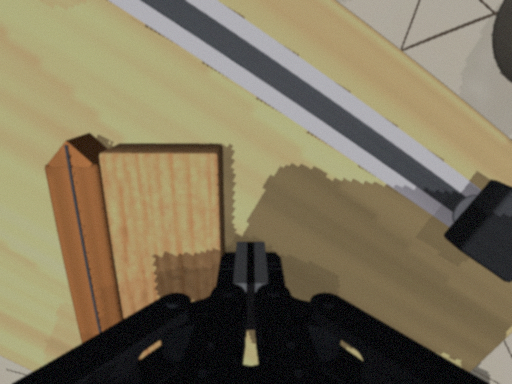

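```bash
python3 -m inch '[[[0,10,0,0,0,0,0],[0,20,0,0,0,0,0],[0,0,-40,0,0,0,0],[0,0,-50,0,0,0,0],[0,0,-50,0,0,0,0],[-40,0,0,0,0,0,0],[-40,0,0,0,0,0,0],[-40,0,0,0,0,0,0],[-40,0,0,0,0,0,0],[0,0,0,0,0,0,0],[0,0,0,0,0,0,0]]]'; python3 - <<'E'
from h import *
fence("scene");fence("top")
im,c,st=snap("top","top3.png"); print(st["tcp_pos"])
a=im[150:290,190:370];cv2.imwrite('pics/c3.png',cv2.resize(a[:,:,::-1],None,fx=4,fy=4,interpolation=2))
E
```

```text
clock: 22.75
tcp_pos: [0.4202, 0.1915, 0.1679]
tool_rot: [0.967, 0.254, -0.0, -0.0]
wrist_force: [0.9, 1.0, 0.8]
finger_gap: -0.0
finger_force: 0.0
scene tip [0.5641 0.387 ] len 0.1408 ang 27.55
 mask axis ang 28.44 [0.4817 0.3579] 1150
top tip [0.5596 0.3928] len 0.1396 ang 30.53
 mask axis ang 29.19 [0.4877 0.3501] 691
[0.42114004 0.19214762 0.16748876]
```

View pics/c3.png

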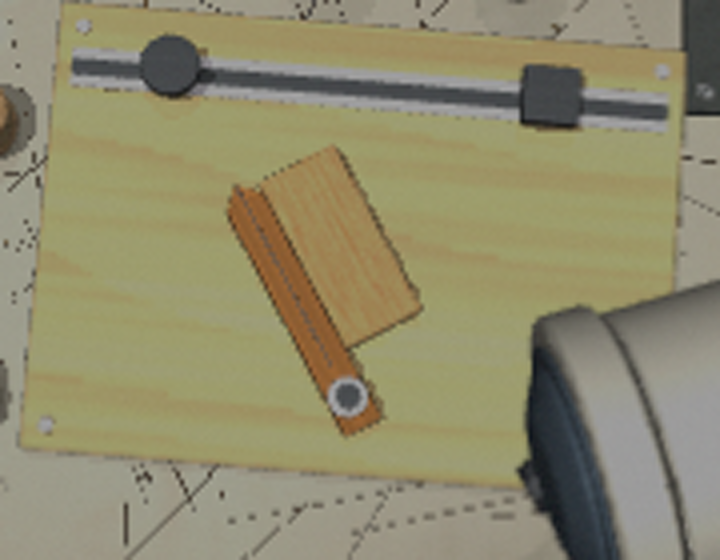

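```bash
python3 - <<'E'
from h import *
c=cam("top"); f=lambda u,v,z: px2w([(190+u/4,150+v/4)],z,c)[0,:2]
a=lambda d:np.degrees(np.arctan2(d[1],d[0])).round(2)
pin,tip,st=f(347,397,.049),f(237,187,.041),f(170,65,.049)
th=[a(tip-pin),a(f(247,205,.041)-f(330,365,.041)),a(f(228,213,.041)-f(340,433,.041))]
print(a(st-pin),th)
P=np.array([f(*q,.040) for q in [(260,182),(337,147),(423,310),(347,348)]]); t=np.radians(29)
d=P-pin; u=np.array([np.cos(t),np.sin(t)]); n=np.array([-u[1],u[0]])
print("pine",(d@u).round(4),(d@n).round(4),(d@u).mean(),(d@n).mean(),a(P[0]-P[3]),a(P[1]-P[2]))
im=cv2.imread("pics/top3.png"); r=models.outline_of("fence","top")[0]["pixels"]
Q=px2w(np.argwhere(r)[:,::-1],.041,c)[:,:2]-pin; 
# shift by line fit: fence mid line relative to pin
for s in (.03,.06,.09,.12):
    k=abs(Q@u-s)<.012; print(s,(Q@n)[k].min().round(4),(Q@n)[k].max().round(4))
E
```

```text
29.55 [np.float64(28.97), np.float64(28.9), np.float64(28.52)]
pine [0.1345 0.1321 0.0243 0.0251] [-0.0134 -0.063  -0.0629 -0.0135] 0.07900600414523483 -0.038193123298787574 29.06 28.95
0.03 -0.0111 0.0117
0.06 -0.0103 0.0104
0.09 -0.0112 0.0128
0.12 -0.0104 0.0116
```

```bash
python3 -c "
from h import *
print(robot.close_job())"
```

```text
the job is handed in; nothing more can be done
None
```

I handed the job in at about 23 s. The fence points about 2–3 mm off the round stud's axis, and the pine lies parallel against it with about a 1 mm gap, its middle 79 mm from the pin. The oak is on the bare table; I located it there but didn't measure its tilt. I didn't move the bystanders on purpose or re-measure them, and I got no pass or fail result back.

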